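Load the empty bottle into the filling lane past the spring catch

ROBOT

A 7-joint arm with a two-finger parallel gripper is mounted at the origin on the work surface. World frame = base frame: x ahead of the robot, y to its left, z up, the work surface at z = 0. Lengths are in mm, angles in rad, forces in N, time in s.
With the tool pointing down it reaches from about 425 to 1025 mm from the base axis. Payload 9.4 kg.
Tool frame: the origin (TCP) lies between the finger pads; the fingertips stand 11 mm ahead of it and the grasp point (between the pads) lies 8 mm behind it; z points along the fingers, y is the line along which they close (so a half turn about z gives the same grasp; the last joint's range is limited). The gripper opens to 93 mm and grips with 3 to 60 N. Pads are 15 mm wide; open, the fingers measure 128 mm over their backs; the gripper's body (75 mm by 188 mm) begins 65 mm behind the grasp point.
Start: joints at [-1.427, 0.599, -0.003, 1.599, 0.002, 0.943, -0.08], TCP at [158.787, 707.397, 229.618] pointing down, gripper open.
Joint ranges: [-2.57, 2.57], [-0.35, 1.97], [-1.29, 1.29], [0.11, 2.56], [-1.05, 4.19], [0.11, 1.86], [-2.63, 2.63]. Speed limits (rad/s): [2.22, 2.22, 3.01, 3.01, 3.14, 3.14, 3.14].

INTERFACE

Orientations are given as a rotation vector (axis times angle).
In Python, from rig import * gives the robot as it stands.
- The arm moves only by the shell command python3 -m handwheel 'ROWS' [FORCE]. ROWS is JSON, a list that holds one entry, the list of rows, each a list of 7 numbers: the shift along the tool's x, y, z normalised to -1 to 1, where 1 is 0.4 m, then the turn, a rotation vector about the tool's x, y, z normalised to -1 to 1, where 1 is pi/2 rad, then the closure, from -1 (fully open) to 1 (shut). In form: [[[dx, dy, dz, rx, ry, rz, fingers], ...]]. A call has 1 to 8 rows; each row is the pose to reach, as a shift and turn from the pose commanded when the call began, along the tool's axes at that moment; what a row does not reach only later rows make up. A row lasts 1/12 s, in which the tool goes at most 41.7 mm and 7.16 degrees, less where a joint would pass 70% of its speed; a pose out of reach is approached as far as the arm can. A call with a number of a shift or a turn outside -1 to 1 is refused whole. A call with a gripper value outside its range is refused whole. The fingers move at their own pace and stop on an object; FORCE is the grip in N (left out, the last holds). Time passes only in rows, so rows that repeat a pose let the fingers close. It gives the time, the measured TCP pose, the force, the opening and the grip force at its end, in the units of the state.
- observe(): the state, without advancing time (a new reading comes with each control period).
- snapshot(name): name is "scene" or "side" or "wrist"; returns a dict with "image" (480x640x3 uint8, red, green, blue), "intrinsics" (3x3 intrinsics, pixels), "rvec" (rotation vector, rad) and "tvec" (3), from world to camera coordinates, as OpenCV has them. Camera axes: x right, y down, z forward; pixel columns grow to the right and rows downward; lengths in mm; the calibration is good to about 2 mm. A picture is of the moment at which its call begins. There is no depth.
- hand_in(): hands the job in; it is judged then, once.
Trained networks look in the newest picture that a camera, given by its name, has taken for a name from the list of things; names that differ only in an ending like _2 or _b are one class to them, and where a whole thing is asked for, a point or a joint stands for the part that bears it (a point fixed in the world has none). Each returns a list of dicts, best first, with "conf" (0 to 1); they miss things now and then, are a little off and sometimes report something else, mostly with a low value. They report only what shows in the picture. A call takes as long as a camera call.
- boxes_of(name, camera): "xy" ([column, row] as shares, 0 to 1, of the picture: columns of its width, rows of its height, amid what is visible of it).
The state is a dict: "clock": time; "qpos": joint angles; "joint_velocities": joint speeds; "effort": joint torques, N m; "position": TCP position; "ee_rot": TCP orientation; "contact_force": force on the tool from outside, world axes, zero at the start; "torque": the same for the moment, N m; "finger_gap": finger opening in mm; "gripper_force": force on a finger pad.
Only numpy, scipy, OpenCV 4.12 (cv2) and the standard library are available. Lean on these libraries where they do the work, as an engineer would, in place of code of your own. Each camera call takes 0.05 s, during which the arm holds its last target. There are 200 camera calls.

TASK

Pick the empty amber bottle, the one with the open neck and no cap, and stand it in the open mouth of the blue filling lane, in front of the orange spring catch. Then push it along the lane past the catch until the catch has snapped shut behind it, and leave it standing there. Leave the white-capped bottle where it is.

Things in the scene. Friction and masses are not known exactly. Their poses are not given: they have to be found in the camera images.
- empty_bottle: Loose amber bottle, no cap, dark open mouth; about 0.18 kg, 134 mm tall. Body 60 mm in diameter up to 76 mm, shoulder to 92 mm, then a straight neck 27 mm in diameter to the top (grip it there from above). Origin: centre of its underside; z up. It stands at the robot's right, in one of three places shared with the capped bottle and a green-label tin (66 x 100 mm), at least 100 mm apart.
- capped_bottle: The same amber bottle, full, with a white cap (32 mm in diameter, top at 136 mm) and a paper label. Origin: centre of its underside; z up. It is to stay where it stands.
- lane: Fixed lane: blue plate 130 wide (x), y -130 to 105, 6 mm thick. Origin: on the table, mid-width; z up. Bottles go along +y (robot's left, within 20 deg) on x = 0. Steel walls 80 apart, 36 high, y -60 to 88, flaring to 115 apart at y -106: the mouth, open above; a bottle centred at y = -80 stands clear. End stop face at y = 88, 51 high: a bottle against it is centred at y = 58. All mm.
- catch (a joint): Orange spring catch, rad: 0 = closed (a stop blocks it backwards); a passing bottle swings it to +y, towards the wall, to about 0.6 (limit 0.85), 1 to 2 N. On the lane's +x wall, 36 to 61 mm above the table; pivot at lane x = 46, y = -30 mm, arm tip at x = 6, y = 8. A bottle on x = 0 touches it from y = -34 mm and is clear, the catch shut behind it, from y = 42.

How it is judged (in metres and radians):
On the way, in this order (a step that is already met when the one before it is completed fails the run):
1. the empty bottle stands upright on the lane's base plate in its mouth, in front of the closed catch (y of empty_bottle in the frame of lane between -0.12 and -0.03 m and x of empty_bottle in the frame of lane between -0.025 and 0.025 m and z of empty_bottle in the frame of lane below 0.013 m and angle between empty_bottle's own z axis and vertical below 0.2 rad and value of joint catch below 0.15 rad), for 0.2 s.
2. the bottle, down in the lane and beside the catch, is pushing the catch aside (value of joint catch above 0.3 rad and y of empty_bottle in the frame of lane between -0.03 and 0.04 m and x of empty_bottle in the frame of lane between -0.025 and 0.025 m and z of empty_bottle in the frame of lane below 0.02 m), for 0.05 s.
At the end, for the whole second after the job is handed in: The empty bottle stands upright (within 8 degrees) and at rest on the lane's base plate between the catch and the end stop (its centre 35 to 65 mm along the lane's y, within 20 mm of the lane's middle line), and the catch is closed behind it (below 0.1 rad) (y of empty_bottle in the frame of lane between 0.035 and 0.065 m and x of empty_bottle in the frame of lane between -0.02 and 0.02 m and z of empty_bottle in the frame of lane below 0.012 m and angle between empty_bottle's own z axis and vertical below 0.15 rad and linear speed of empty_bottle below 0.02 m/s and value of joint catch below 0.1 rad); the robot touches nothing.
It fails at once if the white-capped bottle is shifted by more than 40 mm or knocked over (distance of capped_bottle from where it was at the start of the episode above 0.04 m or angle between capped_bottle's own z axis and vertical above 0.5 rad).
It also fails if it takes over 51 s, if anything falls off the work surface, if the arm or the gripper's body presses on something with over 40 N, if the wrist force passes 120 N, or if a joint passes its speed limit or range.

## Working session

There is one attempt and no reset: what is moved stays moved. The work goes in short steps, Python scripts to look and compute and a shell command to move; the robot and the scene stay as the last step left them, time stands still between calls to the robot, and variables do not carry over. Pictures are saved under pics/ and viewed, at most 10 in all, crops included, and the job is handed in when it is done.

```bash
mkdir -p pics; python3 - <<'E'
from rig import *
import cv2,numpy as np
s=observe();print(s)
ims=[]
for c in ["scene","side"]:
    d=snapshot(c);cv2.imwrite(f"pics/{c}0.png",d["image"][:,:,::-1])
    np.savez(f"{c}.npz",**d)
    print(c,cv2.Rodrigues(d["rvec"])[0].round(3).tolist(),np.round(d["tvec"],1),np.round(d["intrinsics"],1).tolist())
    for n in ["empty_bottle","capped_bottle","lane","catch"]:
        print(n,[(np.round(np.array(b["xy"])*[640,480],1).tolist(),round(b["conf"],2)) for b in boxes_of(n,c)[:3]])
E
```

```text
{'clock': 0.0, 'qpos': array([-1.42667748,  0.60012867, -0.00255794,  1.60009689,  0.00181078,
        0.94285062, -0.07980358]), 'joint_velocities': array([ 5.16673128e-04, -8.91675242e-04, -2.43892657e-03, -8.05168731e-05,
       -6.13844651e-05, -1.89892974e-03,  2.12249126e-04]), 'effort': array([-8.19541128e-04, -7.65075517e+01,  1.49700455e+00, -2.52335966e+01,
       -5.24371339e-02,  1.72681577e-02,  1.48898193e-04]), 'position': array([158.70712271, 706.96529481, 228.76893914]), 'ee_rot': array([-3.46039657e-01, -3.12244961e+00,  2.32653896e-03]), 'contact_force': array([ 0.74191169, -0.23599035,  0.9206139 ]), 'torque': array([-0.00949908,  0.01147776,  0.00087671]), 'gripper_force': 0.0, 'finger_gap': 92.7229178321586}
scene [[0.779, 0.627, 0.001], [0.402, -0.499, -0.768], [-0.48, 0.599, -0.641]] [-401.2 -221.5 1488.7] [[596.2, 0.0, 330.0], [0.0, 596.2, 246.5], [0.0, 0.0, 1.0]]
empty_bottle [([187.3, 325.0], 0.55)]
capped_bottle [([318.3, 241.0], 0.77)]
lane [([405.1, 212.4], 0.74)]
catch [([414.6, 207.1], 0.5)]
side [[0.995, -0.095, -0.022], [-0.071, -0.543, -0.837], [0.067, 0.834, -0.547]] [-564.8   49.9 1187.4] [[521.5, 0.0, 314.3], [0.0, 521.5, 246.8], [0.0, 0.0, 1.0]]
empty_bottle [([311.0, 351.8], 0.82)]
capped_bottle [([310.8, 247.9], 0.82)]
lane []
catch [([329.6, 200.4], 0.58)]
```

View pics/scene0.png

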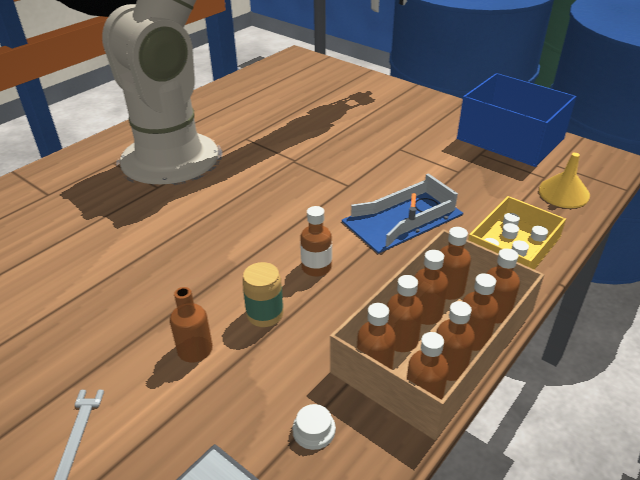

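View pics/side0.png

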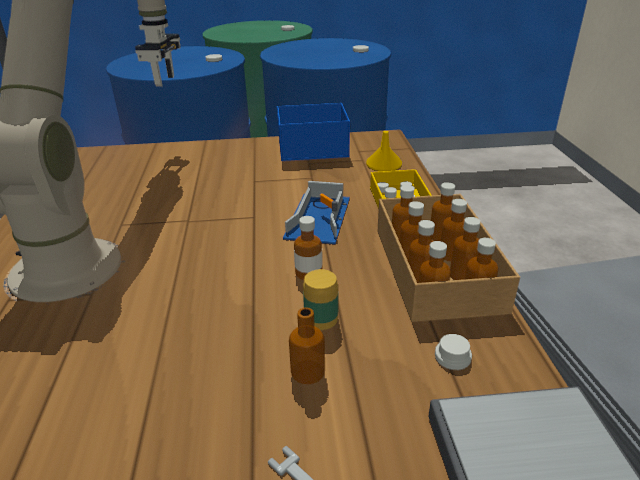

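The scene picture shows the uncapped bottle at (190,330) with its mouth at (183,293), then the tin, then the capped bottle at (316,240). The lane's front plate corners are about (342,222) and (380,249). In the side picture, the mouth is at (306,314) and the front corners are about (285,239) and (335,242).

```bash
cat > h.py <<'E'
import numpy as np,cv2
def P(d):
    R=cv2.Rodrigues(np.array(d["rvec"]))[0];return np.array(d["intrinsics"])@np.c_[R,np.array(d["tvec"]).reshape(3)]
def tri(d1,p1,d2,p2):
    X=cv2.triangulatePoints(P(d1),P(d2),np.array(p1,float).reshape(2,1),np.array(p2,float).reshape(2,1))[:,0];return X[:3]/X[3]
def onplane(d,p,z):
    M=P(d);H=np.c_[M[:,0],M[:,1],M[:,2]*z+M[:,3]];v=np.linalg.solve(H,[p[0],p[1],1]);return v[:2]/v[2]
def proj(d,X):
    q=np.c_[np.atleast_2d(X),np.ones(len(np.atleast_2d(X)))]@P(d).T;return q[:,:2]/q[:,2:]
def toolshift(s,dX):
    """row numbers of a world shift dX (mm)"""
    R=cv2.Rodrigues(np.array(s["ee_rot"]))[0];return R.T@np.array(dX)/400
E
python3 - <<'E'
from h import *
from rig import *
a=dict(np.load("scene.npz"));b=dict(np.load("side.npz"))
print("mouth",tri(a,(183.5,293.5),b,(306,314)))
print("cap",tri(a,(316,212),b,(307,221)))
for p,q in [((342,222),(285,239)),((380,249),(335,242))]: print(tri(a,p,b,q),onplane(a,p,6),onplane(b,q,6))
print("right far",onplane(a,(462,213),6))
s=observe()
R=cv2.Rodrigues(s["ee_rot"])[0];print(R.round(3))
d=snapshot("wrist");Rw=cv2.Rodrigues(d["rvec"])[0];C=-Rw.T@d["tvec"]
print("cam in tool",R.T@(C-s["position"]), (R.T@Rw.T).round(3).tolist(), d["intrinsics"][0,0],C)
for i,o in enumerate([a,b]):
    im=o["image"][160:260]; 
    big=im[:,320:480] if i==0 else im[:,250:410]
    cv2.imwrite(f"pics/lane{i}.png",cv2.resize(big,None,fx=5,fy=5,interpolation=cv2.INTER_CUBIC)[:,:,::-1])
E
```

```text
mouth [ 520.7861059  -373.44895923  129.8887707 ]
cap [546.89596198 -81.43836057 131.79280826]
[501.06943693  57.88628201   3.63701999] [502.06366706  56.62757622] [501.38931141  52.05020744]
[619.00366979  31.36648889   4.88454769] [617.26284643  34.07514945] [619.48664504  23.04921286]
right far [686.36961443 246.71228179]
[[-0.976  0.219  0.   ]
 [ 0.219  0.976 -0.   ]
 [-0.    -0.    -1.   ]]
cam in tool [  83.37630013   -0.2174055  -154.54840259] [[-0.001, -0.955, -0.298], [1.0, -0.0, -0.002], [0.002, -0.298, 0.955]] 397.50165166614727 [ 77.38277955 725.42785268 384.13132791]
```

```bash
T='python3 -m handwheel'
python3 -m handwheel '[[[-0.6,-0.48,-0.1,0,0,0,-1],[-0.6,-0.48,-0.1,0,0,0,-1],[-0.6,-0.48,-0.1,0,0,0,-1],[-0.6,-0.48,-0.1,0,0,0,-1],[-0.6,-0.48,-0.1,0,0,0,-1],[-0.6,-0.48,-0.1,0,0,0,-1],[-0.6,-0.48,-0.1,0,0,0,-1],[-0.6,-0.48,-0.1,0,0,0,-1]]]'
python3 -m handwheel '[[[-0.6,-0.48,-0.1,0,0,0,-1],[-0.6,-0.48,-0.1,0,0,0,-1],[-0.6,-0.48,-0.1,0,0,0,-1],[-0.6,-0.48,-0.1,0,0,0,-1],[-0.6,-0.48,-0.1,0,0,0,-1],[-0.6,-0.48,-0.1,0,0,0,-1],[-0.6,-0.48,-0.1,0,0,0,-1],[-0.6,-0.48,-0.1,0,0,0,-1]]]'
python3 -m handwheel '[[[-0.1,-0.1,0,0,0,0,-1],[-0.1,-0.1,0,0,0,0,-1],[-0.1,-0.1,0,0,0,0,-1],[-0.1,-0.1,0,0,0,0,-1],[-0.1,-0.1,0,0,0,0,-1],[-0.1,-0.1,0,0,0,0,-1]]]'
python3 - <<'E'
from rig import *
from h import *
d=snapshot("wrist");np.savez("wrist1.npz",**d);cv2.imwrite("pics/wrist1.png",d["image"][:,:,::-1])
s=observe();print(s["position"],s["ee_rot"],s["contact_force"])
E
```

```text
clock: 1.22
position: [355.0, 462.7, 270.7]
ee_rot: [0.354, 3.119, -0.001]
contact_force: [0.7, -0.1, -1.1]
finger_gap: 93.0
gripper_force: 0.0
clock: 1.88
position: [546.5, 222.1, 310.7]
ee_rot: [0.355, 3.119, -0.002]
contact_force: [-0.1, -0.6, 0.2]
finger_gap: 92.9
gripper_force: 0.0
clock: 2.38
position: [572.6, 181.4, 309.6]
ee_rot: [-0.343, -3.122, -0.001]
contact_force: [-0.5, -0.3, -0.3]
finger_gap: 93.2
gripper_force: 0.0
[572.60128323 181.33031049 309.66623338] [-3.42590566e-01 -3.12257219e+00 -7.90792647e-04] [-0.33690239 -0.12122445 -0.61928467]
```

View pics/wrist1.png

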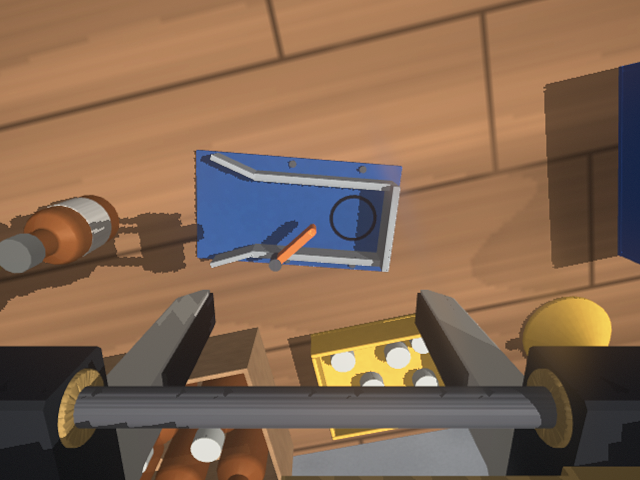

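The wrist view shows the lane from above. Plate corners are about (195,150), (402,167), (196,259) and (389,272). The catch pivot is at (275,265), its tip at (315,228), and the circle marking the end spot at (353,217).

```bash
python3 - <<'E'
from h import *
from scipy.optimize import least_squares
a,b,w=[dict(np.load(f"{n}.npz")) for n in("scene","side","wrist1")]
obs=[(w,(-65,-130,6),(195,150)),(w,(-65,105,6),(402,167)),(w,(65,-130,6),(196.5,259)),(w,(65,105,6),(389,272)),
(w,(0,58,6),(353,217)),(w,(46,-30,61),(275,264)),(w,(6,8,55),(315,228)),
(a,(-65,-130,6),(342,222)),(a,(65,-130,6),(380,249)),(a,(65,105,6),(462,213)),(b,(-65,-130,6),(285,239)),(b,(65,-130,6),(335,242))]
def W(p,X):
    c,s=np.cos(p[2]),np.sin(p[2]);return [p[0]+c*X[0]-s*X[1],p[1]+s*X[0]+c*X[1],X[2]]
f=lambda p,o:np.concatenate([proj(d,W(p,X))[0]-q for d,X,q in o])
for o in (obs[:7],obs[:4],obs):
    r=least_squares(lambda p:f(p,o),[587,170,-.2],loss='soft_l1');print(r.x,np.degrees(r.x[2]));print(f(r.x,obs).reshape(-1,2).round(1).tolist())
p=r.x;print("mouth",W(p,(0,-80,6)),"end",W(p,(0,52,6)),"circle",onplane(w,(353,217),6))
# heights from two views: catch pivot top
print("front corner z",tri(w,(195,150),a,(342,222)),tri(w,(196.5,259),a,(380,249)))
E
```

```text
[ 5.94258568e+02  1.65600601e+02 -2.91043187e-01] -16.67554628069319
[[0.1, -0.2], [0.3, -2.0], [0.5, -0.7], [-1.1, -0.8], [2.4, 0.5], [-0.0, 1.2], [-2.4, 2.6], [-1.8, -2.0], [-2.5, 3.3], [0.3, -0.1], [-2.9, -1.5], [-0.1, 0.1]]
[ 5.95320985e+02  1.65233087e+02 -2.94223726e-01] -16.85777773177727
[[0.3, 0.4], [0.3, -0.7], [0.3, -0.2], [-1.5, 0.3], [2.2, 1.6], [-0.2, 2.0], [-2.5, 3.6], [-1.6, -1.9], [-2.4, 3.5], [0.7, 0.2], [-2.6, -1.5], [0.2, 0.2]]
[ 5.94471967e+02  1.65696473e+02 -2.87982886e-01] -16.50020392568818
[[0.1, 0.3], [0.3, -2.2], [0.8, -0.2], [-0.8, -0.8], [2.5, 0.5], [0.2, 1.4], [-2.2, 2.7], [-1.7, -1.9], [-2.2, 3.4], [0.4, -0.2], [-2.7, -1.5], [0.2, 0.1]]
mouth [np.float64(571.7504659313988), np.float64(88.99097458158245), 6] end [np.float64(609.240941896194), np.float64(215.55504614983246), 6] circle [609.69909399 218.53231907]
front corner z [497.57056407  60.01305275   2.21145782] [620.70363599  25.96790035  13.21059061]
```

```bash
python3 -m handwheel '[[[-0.05,-0.69,0,0,0,0,-1],[-0.05,-0.69,0,0,0,0,-1],[-0.05,-0.69,0,0,0,0,-1],[-0.05,-0.69,0,0,0,0,-1],[-0.05,-0.69,0,0,0,0,-1],[-0.05,-0.69,0,0,0,0,-1],[-0.05,-0.69,0,0,0,0,-1],[-0.05,-0.69,0,0,0,0,-1]]]' | head -2
python3 -m handwheel '[[[-0.05,-0.69,0,0,0,0,-1],[-0.05,-0.69,0,0,0,0,-1],[-0.05,-0.69,0,0,0,0,-1],[-0.05,-0.69,0,0,0,0,-1],[-0.05,-0.69,0,0,0,0,-1],[-0.05,-0.69,0,0,0,0,-1],[-0.05,-0.69,0,0,0,0,-1],[-0.05,-0.69,0,0,0,0,-1]]]' | head -2
python3 -m handwheel '[[[0,0,0,0,0,0,-1],[0,0,0,0,0,0,-1],[0,0,0,0,0,0,-1]]]'|head -2
python3 - <<'E'
from rig import *
from h import *
d=snapshot("wrist");np.savez("wrist2.npz",**d);cv2.imwrite("pics/wrist2.png",d["image"][:,:,::-1])
print(observe()["position"],[(np.array(x["xy"])*[640,480],x["conf"]) for x in boxes_of("empty_bottle","wrist")], proj(d,[520.8,-373.4,130]))
E
python3 -m handwheel '[[[-0.05,0.2,0,0,0,0,-1],[-0.05,0.2,0,0,0,0,-1],[-0.05,0.2,0,0,0,0,-1],[-0.05,0.2,0,0,0,0,-1],[-0.05,0.2,0,0,0,0,-1],[-0.05,0.2,0,0,0,0,-1]]]'|head -2
python3 - <<'E'
from rig import *
from h import *
d=snapshot("wrist");np.savez("wrist3.npz",**d)
w2=cv2.imread("pics/wrist2.png");w3=d["image"][:,:,::-1]
q=proj(d,[520.8,-373.4,130])[0];q2=proj(dict(np.load("wrist2.npz")),[520.8,-373.4,130])[0];print(q,q2)
L=[]
for im,c in((w2,q2),(w3,q)):
    x,y=(c-60).astype(int);x=min(max(x,0),520);y=min(max(y,0),360);print("origin",x,y)
    L.append(cv2.resize(im[y:y+120,x:x+120],(390,390),interpolation=cv2.INTER_CUBIC))
cv2.imwrite("pics/pair.png",np.hstack(L))
E
```

```text
clock: 3.1
position: [531.0, -99.3, 310.1]
clock: 3.77
position: [489.9, -372.7, 309.6]
clock: 4.02
position: [492.5, -365.3, 309.6]
[ 492.4564502  -365.46099553  309.66178383] [(array([311.104, 228.72 ]), 0.58)] [[313.52926109 251.35802716]]
clock: 4.62
position: [528.1, -294.4, 309.8]
[225.789593   230.46382307] [313.52926109 251.35802716]
origin 253 191
origin 165 170
```

View pics/pair.png

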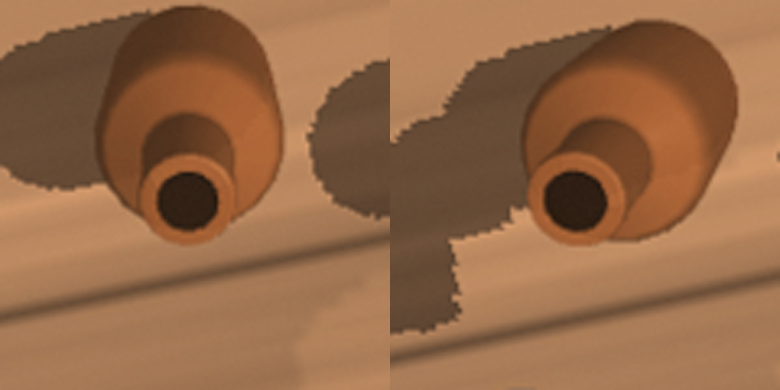

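View pics/wrist2.png

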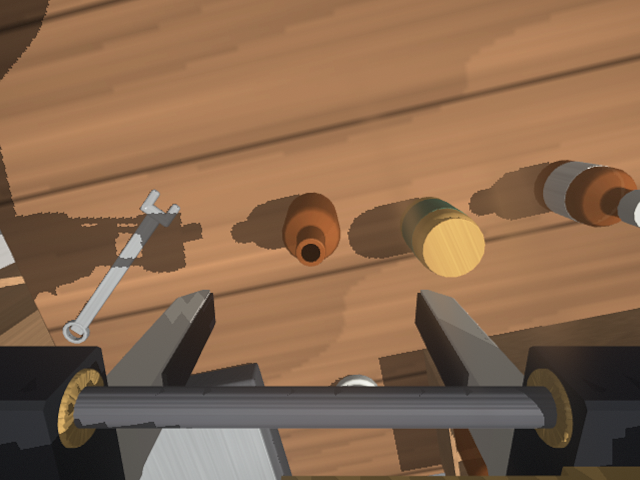

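The crops show the mouth at wrist pixels (310.8,252.5) and (221.9,231.8). The tin sits to its right, about 100 mm or more away.

```bash
python3 - <<'E'
from rig import *
from h import *
a,b,w2,w3=[dict(np.load(f"{n}.npz")) for n in("scene","side","wrist2","wrist3")]
for n,t in [("w2w3",tri(w2,(310.8,252.5),w3,(221.9,231.8))),("w2a",tri(w2,(310.8,252.5),a,(183.5,293.5))),("w2b",tri(w2,(310.8,252.5),b,(306,314)))]:print(n,t)
print(onplane(w2,(310.8,252.5),134),onplane(w3,(221.9,231.8),134))
print("tin",onplane(w2,(454,248),100))
s=observe();print(s["position"]);print(cv2.Rodrigues(s["ee_rot"])[0].round(4))
for t in [(519,-375,200),(519,-375,108)]: print(toolshift(s,np.array(t)-s["position"]))
E
```

```text
w2w3 [ 520.13136416 -375.72950402  134.12451043]
w2a [ 521.47923504 -374.36273689  132.05160995]
w2b [ 521.16797613 -375.95702362  130.47366998]
[ 519.99906905 -375.6587576 ] [ 520.3267609  -375.85976607]
tin [ 556.62953991 -242.80360002]
[ 527.96180994 -294.71614114  309.82297035]
[[-9.755e-01  2.202e-01  1.000e-04]
 [ 2.202e-01  9.755e-01 -5.000e-04]
 [-2.000e-04 -5.000e-04 -1.000e+00]]
[-0.02229096 -0.20057901  0.27466212]
[-0.02224928 -0.20046364  0.50466209]
```

```bash
python3 -m handwheel '[[[-0.0256,-0.201,0.2,0,0,0,-1],[-0.0256,-0.201,0.2,0,0,0,-1],[-0.0256,-0.201,0.2,0,0,0,-1],[-0.0256,-0.201,0.27,0,0,0,-1],[-0.0256,-0.201,0.35,0,0,0,-1],[-0.0256,-0.201,0.42,0,0,0,-1],[-0.0256,-0.201,0.47,0,0,0,-1],[-0.0256,-0.201,0.5,0,0,0,-1]]]'
python3 -m handwheel '[[[0,0,0,0,0,0,-1],[0,0,0,0,0,0,-1],[0,0,0,0,0,0,1],[0,0,0,0,0,0,1],[0,0,0,0,0,0,1],[0,0,0,0,0,0,1],[0,0,0,0,0,0,1],[0,0,0,0,0,0,1]]]' 25
python3 -m handwheel '[[[0,0,0,0,0,0,1],[0,0,0,0,0,0,1],[0,0,0,0,0,0,1],[0,0,0,0,0,0,1]]]'
```

```text
clock: 5.33
position: [519.2, -375.1, 107.1]
ee_rot: [-0.349, -3.119, -0.001]
contact_force: [0.6, 0.7, 0.3]
finger_gap: 92.8
gripper_force: 0.0
clock: 6.0
position: [521.1, -374.5, 110.0]
ee_rot: [0.346, 3.122, -0.0]
contact_force: [0.1, 0.0, -0.1]
finger_gap: 57.7
gripper_force: 0.0
clock: 6.33
position: [520.9, -374.5, 109.6]
ee_rot: [-0.346, -3.122, -0.0]
contact_force: [-0.3, -0.1, -0.9]
finger_gap: 30.9
gripper_force: 0.0
```

```bash
python3 -m handwheel '[[[0,0,0,0,0,0,1],[0,0,0,0,0,0,1],[0,0,0,0,0,0,1],[0,0,0,0,0,0,1],[0,0,0,0,0,0,1],[0,0,0,0,0,0,1]]]'
python3 -m handwheel '[[[0,0,-0.02,0,0,0,1],[0,0,-0.08,0,0,0,1],[0,0,-0.16,0,0,0,1],[0,0,-0.25,0,0,0,1],[0,0,-0.34,0,0,0,1],[0,0,-0.42,0,0,0,1],[0,0,-0.47,0,0,0,1],[0,0,-0.48,0,0,0,1]]]'
python3 - <<'E'
from rig import *
print(observe()["position"],observe()["ee_rot"])
E
```

```text
clock: 6.83
position: [520.8, -374.5, 109.6]
ee_rot: [-0.346, -3.122, -0.0]
contact_force: [-1.1, -0.0, -1.0]
finger_gap: 26.8
gripper_force: 25.0
clock: 7.5
position: [521.9, -375.6, 306.6]
ee_rot: [0.346, 3.116, -0.004]
contact_force: [0.5, 0.6, -1.9]
finger_gap: 27.0
gripper_force: 25.0
[ 521.90133246 -375.59998333  306.59776653] [ 0.34573087  3.1162719  -0.00425009]
```

```bash
python3 -m handwheel '[[[0.005,0.05,0,0,0,0,1],[0.015,0.13,0,0,0,0,1],[0.025,0.22,0,0,0,0,1],[0.035,0.31,0,0,0,0,1],[0.045,0.4,0,0,0,0,1],[0.055,0.49,0,0,0,0,1],[0.065,0.56,0,0,0,0,1],[0.0655,0.579,0,0,0,0,1]]]'|head -2
python3 -m handwheel '[[[0.005,0.05,0,0,0,0,1],[0.015,0.13,0,0,0,0,1],[0.025,0.22,0,0,0,0,1],[0.035,0.31,0,0,0,0,1],[0.045,0.4,0,0,0,0,1],[0.055,0.49,0,0,0,0,1],[0.065,0.56,0,0,0,0,1],[0.0655,0.579,0,0,0,0,1]]]'|head -2
python3 -m handwheel '[[[0,0,0,0,0,0,1],[0,0,0,0,0,0,1],[0,0,0.15,0,0,0,1],[0,0,0.25,0,0,0,1],[0,0,0.3,0,0,0,1],[0,0,0.3,0,0,0,1]]]'
python3 - <<'E'
from rig import *
from h import *
d=snapshot("wrist");np.savez("wrist4.npz",**d);cv2.imwrite("pics/wrist4.png",d["image"][:,:,::-1])
e=snapshot("scene");np.savez("scene4.npz",**e)
print(observe()["position"],observe()["ee_rot"])
E
```

```text
clock: 8.17
position: [545.9, -137.1, 300.6]
clock: 8.83
position: [570.7, 94.3, 300.6]
clock: 9.33
position: [567.5, 85.7, 175.8]
ee_rot: [-0.349, -3.113, 0.007]
contact_force: [-1.8, -0.2, -0.8]
finger_gap: 27.2
gripper_force: 25.0
[570.81195138  86.74264592 181.43868233] [-3.49847978e-01 -3.11970448e+00  2.75924912e-03]
```

View pics/wrist4.png

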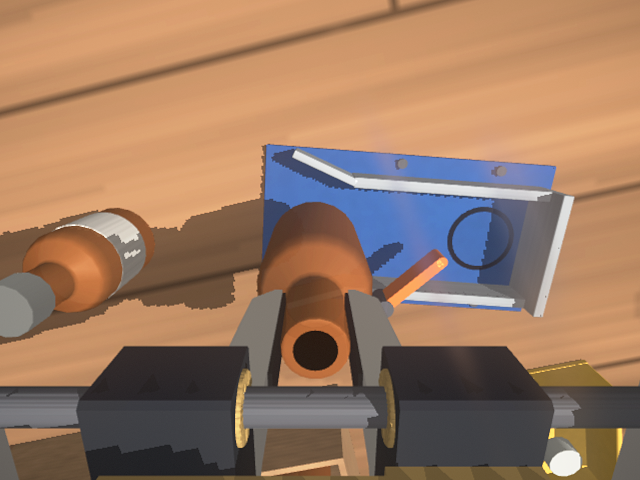

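The bottle is held upright over the lane mouth. The far plate corners are at (267,145) and (555,167), the circle at (480,238), and the catch tip at (444,261).

```bash
python3 - <<'E'
from h import *
from scipy.optimize import least_squares
from rig import *
a,w,w4=[dict(np.load(f"{n}.npz")) for n in("scene","wrist1","wrist4")]
g=[(w,(-65,-130,6),(195,150)),(w,(-65,105,6),(402,167)),(w,(65,-130,6),(196.5,259)),(w,(65,105,6),(389,272)),(w,(0,58,6),(353,217))]
k=[(w4,(-65,-130,6),(266.5,145)),(w4,(-65,105,6),(555,167)),(w4,(0,58,6),(480,238)),(w4,(-40,-60,36),(354,188))]
def W(p,X):
    c,s=np.cos(p[2]),np.sin(p[2]);return [p[0]+c*X[0]-s*X[1],p[1]+s*X[0]+c*X[1],X[2]]
f=lambda p,o:np.concatenate([proj(d,W(p,X))[0]-q for d,X,q in o])
for o in (g,k,g+k):
    r=least_squares(lambda p:f(p,o),[595,165,-.29],loss='soft_l1');p=r.x;print(p[:2],np.degrees(p[2]),f(p,g+k).reshape(-1,2).round(1).tolist())
s=observe();print(s["position"],cv2.Rodrigues(s["ee_rot"])[0].round(4)[:2].tolist())
for y in(-80,50):
    t=W(p,(0,y,0));print(y,t,toolshift(s,[t[0]-s["position"][0],t[1]-s["position"][1],0]))
print("neck px",proj(w4,[*s["position"][:2],s["position"][2]+24]))
# bottle mouth seen
print(onplane(w4,(315,350),s["position"][2]+24.4))
E
```

```text
[594.93822551 165.00563513] -16.789555673715917 [[-0.1, 0.3], [-0.0, -1.1], [0.1, -0.3], [-1.6, -0.0], [2.0, 1.2], [-2.0, -0.3], [1.6, -1.4], [3.2, 1.0], [-1.8, 0.1]]
[595.3054938  164.84267533] -17.0940258998491 [[0.2, 0.0], [0.1, -0.3], [-0.3, -0.5], [-2.0, 0.7], [1.9, 1.8], [-1.6, -0.6], [1.7, -0.2], [2.9, 1.8], [-1.6, 0.2]]
[595.16733056 164.92446274] -16.942663621765146 [[0.0, 0.2], [0.0, -0.7], [-0.1, -0.4], [-1.8, 0.4], [1.9, 1.6], [-1.8, -0.4], [1.7, -0.8], [3.1, 1.4], [-1.7, 0.2]]
[570.81195138  86.74264592 181.43868233] [[-0.9752, 0.2215, -0.0025], [0.2215, 0.9752, -0.0015]]
-80 [np.float64(571.8541644743004), np.float64(88.3967142631895), 0] [-1.62487128e-03  4.60956300e-03 -1.26979911e-05]
50 [np.float64(609.7380593690791), np.float64(212.75430553771264), 0] [-0.0251192   0.32875849 -0.00071306]
neck px [[320.4973062  365.71718339]]
[563.77739042  86.29275585]
```

```bash
python3 -m handwheel '[[[0,0,0,0,0,0,1],[-0.001,0.004,0.04,0,0,0,1],[-0.001,0.004,0.08,0,0,0,1],[-0.001,0.004,0.12,0,0,0,1],[-0.001,0.004,0.14,0,0,0,1],[-0.001,0.004,0.15,0,0,0,1],[-0.001,0.004,0.15,0,0,0,1],[-0.001,0.004,0.15,0,0,0,1]]]'
python3 - <<'E'
from rig import *
from h import *
d=snapshot("wrist");np.savez("wrist5.npz",**d);a=cv2.cvtColor(d["image"],cv2.COLOR_RGB2BGR)
e=snapshot("side");np.savez("side5.npz",**e);c=snapshot("scene")
np.savez("scene5.npz",**c)
b=cv2.resize(e["image"][150:270,250:410],(400,300),interpolation=cv2.INTER_CUBIC)[:,:,::-1]
g=cv2.resize(c["image"][140:260,320:480],(400,300),interpolation=cv2.INTER_CUBIC)[:,:,::-1]
cv2.imwrite("pics/five.png",np.vstack([np.hstack([b,g]),cv2.resize(a[200:440,0:640],(800,300))]))
print(observe()["position"],observe()["contact_force"],observe()["ee_rot"])
E
```

```text
clock: 10.1
position: [572.7, 90.3, 122.9]
ee_rot: [0.346, 3.121, 0.001]
contact_force: [0.3, -0.2, -1.9]
finger_gap: 27.2
gripper_force: 25.0
[572.48991753  90.40400001 122.62653442] [ 0.09873952  0.32053257 -1.57000641] [3.46069964e-01 3.12098349e+00 7.80415488e-04]
```

View pics/five.png

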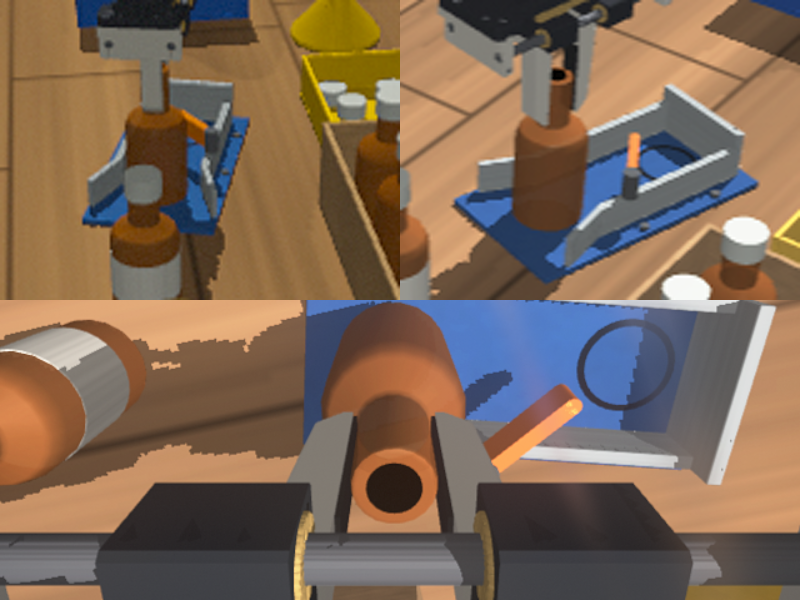

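The bottle hangs upright just above the plate inside the mouth, and the catch is shut. The mouth rim is at wrist (315,350) and scene (384.4,170).

```bash
python3 - <<'E'
from h import *
w,c=[dict(np.load(f"{n}.npz")) for n in("wrist5","scene5")]
print(onplane(w,(315.2,350.4),147),onplane(c,(384.4,170),147),tri(w,(315.2,350.4),c,(384.4,170)))
# underside front: scene lowest point of the body
print(proj(c,[[572.5,90.4,147],[572.5,90.4,13]]),proj(w,[[572.5,90.4,147]]))
R=cv2.Rodrigues(w["rvec"])[0];print("cam",-R.T@w["tvec"])
# body outline in scene: amber mask width at body
im=cv2.cvtColor(c["image"].astype(np.uint8),cv2.COLOR_RGB2HSV)
for r in (190,200,210,220,225):
    row=c["image"][r,355:400].astype(int);print(r,[ (355+i) for i in range(45) if row[i,0]>1.8*row[i,2] and row[i,0]<190][::50] , ''.join('#' if (p[0]>1.9*p[2]) else '.' for p in row))
E
```

```text
[572.44315459  89.98554894] [575.13898247  95.6201805 ] [575.17266536  92.61090649 147.85696594]
[[381.77978332 170.66255154]
 [378.17948736 224.53595864]] [[316.30991736 350.31769458]]
cam [491.02364954 108.31344921 277.28600746]
190 [366] ............##########..################.....
200 [365] ...........#############################.....
210 [366] ...........###########################.......
220 [366] ...........##########################........
225 [366] ...........##########################........
```

```bash
python3 -m handwheel '[[[0,0,0.008,0,0,0,1],[0,0,0.014,0,0,0,1],[0,0,0.016,0,0,0,1],[0,0,0.016,0,0,0,1],[0,0,0.016,0,0,0,1],[0,0,0.016,0,0,0,1]]]'
```

```text
clock: 10.75
position: [572.1, 90.3, 115.4]
ee_rot: [0.346, 3.122, 0.0]
contact_force: [-1.7, -0.7, 3.3]
finger_gap: 27.4
gripper_force: 25.0
```

```bash
python3 -m handwheel '[[[0,0,-0.001,0,0,0,1],[0,0,-0.001,0,0,0,1],[-0.0015,0.02,-0.001,0,0,0,1],[-0.003,0.04,-0.001,0,0,0,1],[-0.006,0.075,-0.001,0,0,0,1],[-0.008,0.105,-0.001,0,0,0,1],[-0.0103,0.135,-0.001,0,0,0,1],[-0.0122,0.16,-0.001,0,0,0,1]]]'
```

```text
clock: 11.42
position: [590.6, 152.4, 115.8]
ee_rot: [-0.345, -3.122, 0.002]
contact_force: [-5.3, -13.6, 23.3]
finger_gap: 27.7
gripper_force: 25.9
```

```bash
python3 -m handwheel '[[[-0.0015,0.02,0,0,0,0,1],[-0.003,0.04,0,0,0,0,1],[-0.0045,0.06,0,0,0,0,1],[-0.006,0.08,0,0,0,0,1],[-0.0076,0.1,0,0,0,0,1],[-0.009,0.12,0,0,0,0,1],[-0.0107,0.14,0,0,0,0,1],[-0.0125,0.164,0,0,0,0,1]]]'
python3 -m handwheel '[[[0,0,0,0,0,0,1],[0,0,0,0,0,0,1],[0,0,0,0,0,0,1]]]'
python3 - <<'E'
from rig import *
from h import *
d=snapshot("wrist");e=snapshot("side");c=snapshot("scene");a=d["image"]
b=cv2.resize(e["image"][150:270,250:410],(400,300),interpolation=cv2.INTER_CUBIC)
g=cv2.resize(c["image"][120:240,350:510],(400,300),interpolation=cv2.INTER_CUBIC)
cv2.imwrite("pics/six.png",np.vstack([np.hstack([b,g]),cv2.resize(a[200:440],(800,300))])[:,:,::-1])
x,y=observe()["position"][:2]-[595.17,164.92];print("lane x,y",.9566*x-.2914*y,.2914*x+.9566*y)
E
```

```text
clock: 12.08
position: [610.1, 215.5, 115.6]
ee_rot: [0.346, 3.122, 0.0]
contact_force: [0.7, -0.8, -1.0]
finger_gap: 27.1
gripper_force: 24.9
clock: 12.33
position: [610.1, 215.5, 115.5]
ee_rot: [0.345, 3.122, 0.001]
contact_force: [-0.3, 0.9, 0.2]
finger_gap: 26.6
gripper_force: 24.9
lane x,y -0.32952803803276964 51.611658130656416
```

View pics/six.png

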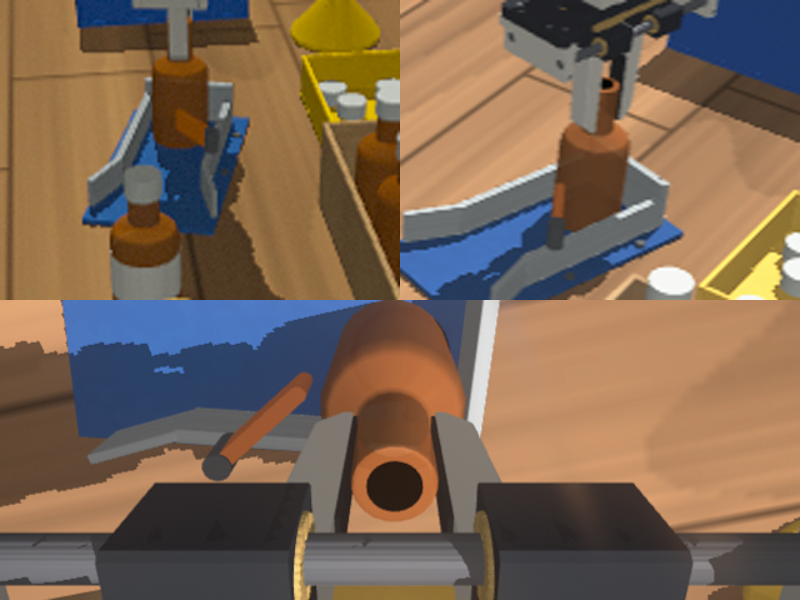

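The bottle stands at about lane y = 52, and the catch is shut behind it (wrist view, arm from (215,465) to (305,380)). I'll release and retreat straight up.

```bash
python3 -m handwheel '[[[0,0,0,0,0,0,-1],[0,0,0,0,0,0,-1],[0,0,0,0,0,0,-1],[0,0,0,0,0,0,-1],[0,0,0,0,0,0,-1],[0,0,0,0,0,0,-1],[0,0,0,0,0,0,-1],[0,0,0,0,0,0,-1]]]'
python3 -m handwheel '[[[0,0,-0.04,0,0,0,-1],[0,0,-0.1,0,0,0,-1],[0,0,-0.18,0,0,0,-1],[0,0,-0.26,0,0,0,-1],[0,0,-0.34,0,0,0,-1],[0,0,-0.4,0,0,0,-1],[0,0,-0.4,0,0,0,-1],[0,0,-0.4,0,0,0,-1]]]'
python3 - <<'E'
from rig import *
from h import *
d=snapshot("wrist");e=snapshot("side");c=snapshot("scene");a=d["image"]
b=cv2.resize(e["image"][150:270,250:410],(400,300),interpolation=cv2.INTER_CUBIC)
g=cv2.resize(c["image"][120:240,350:510],(400,300),interpolation=cv2.INTER_CUBIC)
cv2.imwrite("pics/seven.png",np.vstack([np.hstack([b,g]),cv2.resize(a[100:340],(800,300))])[:,:,::-1])
E
```

```text
clock: 13.15
position: [609.9, 214.6, 115.7]
ee_rot: [0.346, 3.122, -0.0]
contact_force: [0.4, -0.4, -0.6]
finger_gap: 75.5
gripper_force: 0.0
clock: 13.82
position: [610.4, 214.9, 277.1]
ee_rot: [0.346, 3.12, 0.002]
contact_force: [-0.7, -0.2, -0.5]
finger_gap: 93.0
gripper_force: 0.0
```

View pics/seven.png

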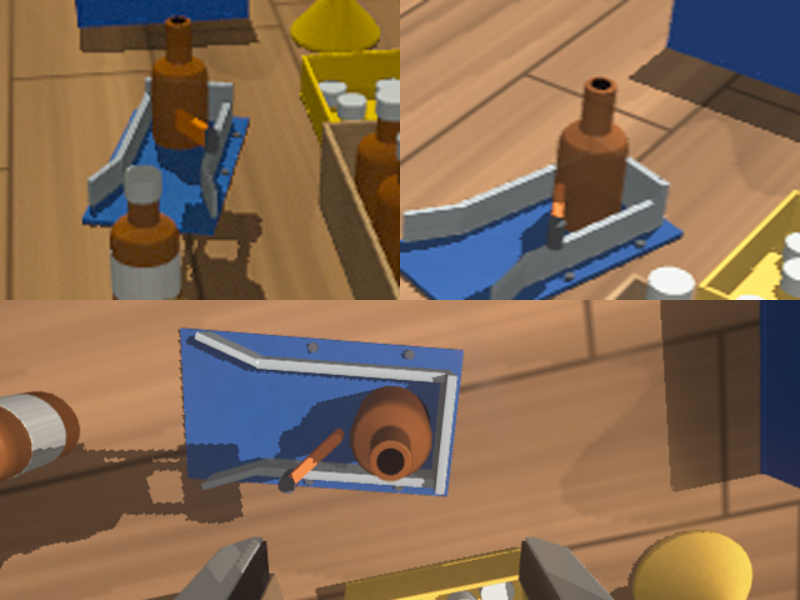

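The bottle stands upright between the catch and the end stop, the catch is closed behind it, and the gripper is clear.

```bash
python3 -c "
from rig import *
print(hand_in())"
```

```text
the job is handed in; nothing more can be done
None
```

The job is handed in, result not shown: in the last pictures the empty bottle stands upright at about lane y = 52 mm with the catch shut behind it, and the capped bottle was not touched.

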